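# Free the tested servo housing from the leak-test coupler

### The arm

A 7-joint arm with a two-finger parallel gripper is mounted at the origin on the work surface. World frame = base frame: x ahead of the robot, y to its left, z up, the work surface at z = 0. Lengths are in m, angles in degrees, forces in N, time in s.
With the tool pointing down it reaches from about 0.4 to 0.85 m from the base axis. Payload 4.5 kg.
Tool frame: the origin (TCP) lies between the finger pads, 19 mm behind the fingertips; this is the grasp point; z points along the fingers, y is the line along which they close (so a half turn about z gives the same grasp; the last joint's range is limited). The gripper opens to 85 mm and grips with 20 to 120 N. Pads are 22 mm wide; open, the fingers measure 114 mm over their backs; the gripper's body (76 mm by 85 mm) begins 54 mm behind the grasp point. The pads swing forward as they close: fully open they stand 13 mm farther back than shut.
Start: joints at [-62.005, 39.483, -11.15, 89.685, 9.013, 51.709, -12.324], TCP at [0.275, 0.561, 0.25] pointing down, gripper open.
Joint ranges: [-172.22, 172.22], [-26.19, 119.32], [-84.43, 86.54], [7.71, 146.69], [-57.33, 237.33], [2.42, 119.75], [-152.13, 152.13]. Speed limits (degrees/s): [147.25, 147.25, 180, 180, 180, 180, 180].

### API

Orientations are given as [roll, pitch, yaw] about the fixed x, y, z axes, in that order (R = Rz(yaw) Ry(pitch) Rx(roll)).
In Python, from bench import r gives the robot as it stands. Calls block until the motion is done:
- r.reach(position, orientation): joint-space move of the TCP to a pose.
- r.move_l(position, orientation=None, speed=0.15, until_force=None): straight line of the TCP; orientation=None keeps the orientation; speed is the mean speed in m/s. With until_force (N) it stops when the force on the tool has changed by that much, and returns True; else False.
- r.move_joints(angles): joint-space move.
- r.open_gripper() and r.close_gripper(f_grip=None): open the fingers fully, or close them until they stop; f_grip is the grip in N (None keeps the last).
- r.pause(seconds).
- r.inverse_kinematics(position, orientation): joint angles nearest the present ones, or None.
- r.grab_frame(name): name is "side" or "top" or "wrist"; returns the picture (480x640x3 uint8, red, green, blue); there is no depth.
- r.get_calibration(name): a dict with "vertical_fov" (degrees; the focal length in pixels is half the picture's height over the tangent of half this angle, whatever the lens; pixels are square), "cx", "cy" (the principal point, pixels), "rvec" (rotation vector, rad) and "tvec" (3), from world to camera coordinates, as OpenCV has them; the wrist camera has in their place "hand_eye" (4x4, takes a point from camera to tool coordinates, whose origin is the TCP and whose axes are the flange's). Camera axes: x right, y down, z forward; pixel columns grow to the right and rows downward; lengths in m; the calibration is good to about 2 mm. A picture is of the moment at which its call begins: read the wrist's pose just before it. get_calibration takes no time and is no camera call.
A pose or a line that the arm cannot do raises r.PlanningError and nothing moves.
- r.close_job(): hands the job in; it is judged then, once.
Readings, each from a call of its own:
- r.current_clock(): time.
- r.current_q(): joint angles.
- r.current_qd(): joint speeds.
- r.current_effort(): joint torques, N m.
- r.current_ee_pos(): TCP position.
- r.current_tcp_rot(): TCP orientation.
- r.current_contact_force(): force on the tool from outside, world axes, zero at the start.
- r.current_wrist_torque(): the same for the moment, N m.
- r.current_finger_gap(): finger opening in m.
- r.current_grasp_force(): force on a finger pad.
Only numpy, scipy, OpenCV 4.12 (cv2) and the standard library are available. Lean on these libraries where they do the work, as an engineer would, in place of code of your own. Each camera call takes 0.05 s, during which the arm holds its last target. There are 200 camera calls.

### The job

The leak test is over: lift the ratchet pawl on the test jig so the clamp bar runs right back, then pull the spring sleeve of the quick coupler back until it lets the servo housing's nipple go, without hauling hard on the sleeve's end stop, and let the sleeve snap fully forward again. Then draw the housing clear and stand it upright, gently, on the middle of the flat enclosure lid. Do not disturb anything else on the bench.

Things in the scene. Friction and masses are not known exactly. Their poses are not given: they have to be found in the camera images.
- jig: Leak-test jig fixed on the bench: base plate 110 x 330 x 12 mm, long side along local y (-120 to +210 mm). Origin on the bench under the coupler's front end, z up. Coupler axis along local y at x = 0, 55 mm over the bench. From -y to +y: manifold block, coupler sleeve, cradle with the housing, clamp bar and pawl. Within 55 mm either side of the axis only the base plate flanks sleeve and housing.
- manifold (a point): Centre of the top of the aluminium manifold block behind the coupler, 79 mm over the bench, at jig y = -84; block 42 x 42 mm (y -105 to -63), with a small gauge on it up to 89 mm.
- cradle (a point): Middle of the steel cradle's floor that carries the housing, 35 mm over the bench, at jig y = 58; the floor runs from y = 10 to 106. Two side rails along y, 28 mm apart inside, 36 mm outside, tops 43 mm over the bench, guide the housing.
- coupler: Fixed inner body of the quick coupler, a stem inside the sleeve on the manifold. Origin on the axis at the sleeve's front end (at rest), axes as the jig's. It carries the hidden release and end stop of the sleeve; they must not be loaded with more than 25 N.
- sleeve_grip (a point): Grip point on the axis of the steel coupler sleeve, 13.5 mm behind its front end; axes as the jig's. Sleeve: tube along local y, 32 mm long, 30 mm outside, 22 mm bore, a 37 mm flange on its rear (-y) 5 mm; 27 mm before it are free for the pads. Pull along local -y, toward the manifold; a spring (4 N at rest, 7 N at 22 mm) sends it forward. Grip across local x from above, TCP here, 60 N.
- sleeve (a joint): Sleeve travel back from its forward rest, m, 0 to about 0.022. The stroke varies unseen between starts: it moves 6 to 19 mm against its spring alone, then meets the release (3 to 8 N more); 1 to 2.5 mm on the nipple is free, 3 mm after meeting it is a hard stop. So stop when the pull passes about 15 N (only the stop gives that) or the housing jumps out. Let go, it returns to 0.
- pawl (a joint): Angle of the ratchet pawl, rad: 0 down in the teeth, grows as its tab is lifted, up to 0.7; its spring drops it again when let go. Above 0.15 it is clear of the teeth. Pivot pin along local x at jig y = 165 mm, 82 mm over the bench.
- pawl_tab (a point): Middle of the pawl's thumb tab, an upright steel plate 12 mm thick (local x) and 16 mm long (local y), its top 106 mm over the bench, this point 96 mm over it at rest, 56 mm from the pivot toward the coupler. Pinch it across local x from above and raise it 12 to 20 mm (about 6 N); it turns between the pads. Under it is only the bar, 12 mm wide, tooth tops 67 mm over the bench.
- bar (a joint): Travel of the clamp bar away from the housing, m: 0 clamped against the housing's end, 0.045 fully back. A return spring (6 N) drives it back by itself in about a second while the pawl is held up; if the pawl drops early it catches in the next tooth, 9 mm pitch.
- bar_face (a point): Centre of the clamp bar's pressing face, which bears on the housing's +y end (jig y = 52 mm clamped, 97 mm fully back), 24 mm wide, 26 mm high.
- housing: Grey plastic servo housing, block 26 (x) x 44 (y) x 40 (z) mm, 0.1 to 0.17 kg, brass spline on top. Origin at the centre of its underside, z up. Starts in the cradle, axes as the jig's, origin at jig y = 30 to 31 mm, 35 mm over the bench, its nipple caught in the coupler. Grip across its x, TCP 30 to 35 mm over its underside, above the cradle rails.
- nipple_tip (a point): Tip of the steel nipple on the housing's -y end, 28 mm out, 20 mm over the underside; neck 8 mm thick, head 16 mm in diameter on the last 6 mm. Starts at jig y = -20. When released with the bar back, an ejector pushes the housing 15 to 20 mm to +y; the head then lies loose in the sleeve's bore: draw it on along +y until the tip is past jig y = 5 before lifting.
- lid: Flat metal enclosure lid, a plate 120 (x) x 90 (y) x 10 mm with four screws in its corners, lying loose on the bench, 0.35 kg. Origin at the centre of its underside; top 10 mm over the bench. It lies to the robot's right beside the fuse block, either nearer or farther.
- fuse_block: Ceramic fuse block 80 x 50 x 34 mm, a bystander. Origin at the centre of its underside.
- bushing: Bronze bushing, a ring 32 mm in diameter, 25 mm high, standing near the jig on the robot's side; a bystander.
- screwdriver: Screwdriver lying beyond the jig; a bystander.
- tray: Open black parts tray 90 x 130 x 28 mm beyond the jig; a bystander.
- gauge_block: Steel block 50 x 30 x 20 mm beyond the jig; a bystander.
- oil_jar: Small jar 48 mm in diameter, 70 mm high, to the robot's left; a bystander.
Things that resemble listed ones, but are neither listed nor needed, are in the scene too. There is more than one size of the lid; the job needs the smaller. Several things have the shape of the housing; the one meant has the colours described above.

How it is judged (in metres and radians):
On the way, in this order (a step that is already met when the one before it is completed fails the run):
1. the clamp bar has run back, at least 40 mm (value of joint bar above 0.04 m), for 0.1 s.
2. the sleeve is pulled back and the housing has come out of the coupler's grip (at least 10 mm) (value of joint sleeve above 0.006 m and y of housing in the frame of jig above 0.04 m).
3. the sleeve has snapped fully forward again (value of joint sleeve below 0.001 m), for 0.2 s.
At the end, for the whole second after the job is handed in: The housing stands upright (within 0.1 rad) and at rest on the enclosure lid, its centre within 25 mm of the lid's centre, its underside on the lid's top (within 3 mm); the clamp bar is back (40 mm or more), the pawl is let down (under 0.15 rad) and the sleeve is fully forward (within 1 mm) (horizontal distance between housing and lid below 0.025 m and z of housing in the frame of lid between 0.007 and 0.013 m and angle between housing's own z axis and vertical below 0.1 rad and linear speed of housing below 0.02 m/s and value of joint bar above 0.04 m and value of joint sleeve below 0.001 m and value of joint pawl below 0.15 rad); the robot touches nothing.
It fails at once if the coupler body and its end stop are loaded with more than 25 N (contact force between coupler and anything else above 25 N).
It fails at once if the housing is dropped onto the lid (comes down on it at more than 0.35 m/s) (linear speed of housing above 0.35 m/s and z of housing in the frame of lid below 0.03 m and horizontal distance between housing and lid below 0.06 m).
It fails at once if the enclosure lid is moved more than 30 mm (distance of lid from where it was at the start of the episode above 0.03 m).
It fails at once if a bystander is moved more than 30 mm (distance of any of fuse_block, bushing, screwdriver, tray, gauge_block, oil_jar from where it was at the start of the episode above 0.03 m).
It also fails if it takes over 45 s, if anything falls off the work surface, if the arm or the gripper's body presses on something with over 40 N, if the wrist force passes 120 N, or if a joint passes its speed limit or range.

## Working session

There is one attempt and no reset: what is moved stays moved. The work goes in short steps, each a Python script; the robot and the scene stay as the last script left them, time stands still between calls to the robot, and variables do not carry over. Pictures are saved under pics/ and viewed, at most 10 in all, crops included, and the job is handed in when it is done.

```bash
ls; mkdir -p pics
python3 - <<'E'
from bench import r
import cv2
for n in("top","side"):
    im=r.grab_frame(n); cv2.imwrite(f"pics/{n}0.png",im[:,:,::-1]); print(n,r.get_calibration(n))
print(r.current_clock(),r.current_tcp_rot(), r.get_calibration("wrist"))
E
```

```text
pics
top {'vertical_fov': 44.72929580654344, 'cx': 311.16075290273784, 'cy': 237.95520320755705, 'rvec': array([ 2.11623329, -2.11560102,  0.20017856]), 'tvec': array([0.04643765, 0.53502649, 1.22333899])}
side {'vertical_fov': 45.92003788877647, 'cx': 317.90651940807925, 'cy': 237.81326752666004, 'rvec': array([ 2.15345278, -0.27618835,  0.17561358]), 'tvec': array([-0.51810548,  0.15703901,  1.22927987])}
0.1 [-1.79899778e+02  5.39797391e-03  1.53946060e+02] {'vertical_fov': 62.22936191739807, 'cx': 319.4615950809397, 'cy': 242.4704802211922, 'hand_eye': array([[ 2.27556045e-04, -9.46962818e-01, -3.21343070e-01,
         8.11403992e-02],
       [ 9.99999863e-01,  6.40294697e-05,  5.19452578e-04,
        -5.11407291e-04],
       [-4.71326851e-04, -3.21343145e-01,  9.46962703e-01,
        -1.23086220e-01],
       [ 0.00000000e+00,  0.00000000e+00,  0.00000000e+00,
         1.00000000e+00]])}
```

View pics/top0.png

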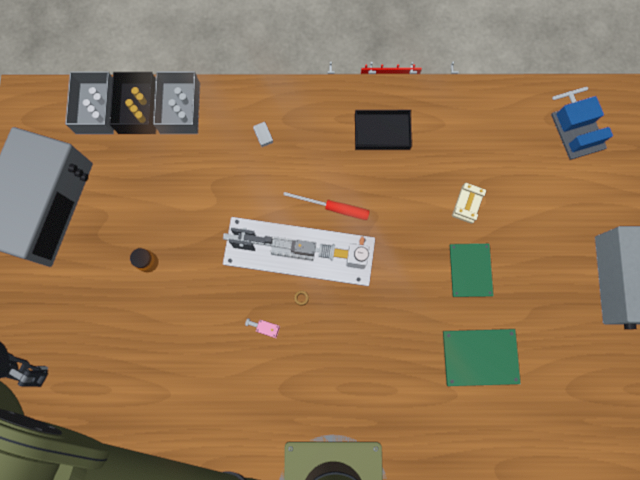

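View pics/side0.png

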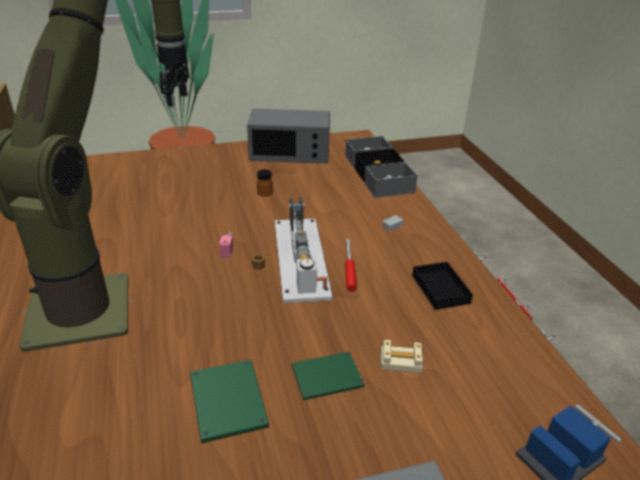

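The top view shows the jig's white plate centred near (299,251), with the manifold and gauge at the right (360,255) and the pawl end at the left (242,239). So jig +y is roughly world +y. The small green lid is at (471,270), the larger one at (482,357), and the pink decoy housing at (266,328). Side view: it agrees, with the plate at (303,258) and the small lid at (328,375).

```bash
cat > h.py <<'E'
import numpy as np, cv2
from scipy.spatial.transform import Rotation as R
from bench import r
def K(c): f=240/np.tan(np.radians(c["vertical_fov"])/2); return np.array([[f,0,c["cx"]],[0,f,c["cy"]],[0,0,1]])
def cam(name):   # K, R (cam->world), camera centre
    c=r.get_calibration(name)
    if "hand_eye" in c:
        T=np.eye(4); T[:3,:3]=R.from_euler("xyz",r.current_tcp_rot(),degrees=True).as_matrix(); T[:3,3]=r.current_ee_pos()
        T=T@np.array(c["hand_eye"]); return K(c),T[:3,:3],T[:3,3]
    A=cv2.Rodrigues(c["rvec"])[0].T; return K(c),A,-A@c["tvec"]
def ray(C,px,z):
    k,A,o=C; px=np.atleast_2d(px).astype(float)
    d=np.c_[px,np.ones(len(px))]@np.linalg.inv(k).T@A.T
    return (o+d*((z-o[2])/d[:,2])[:,None])[:,:2]
def proj(C,P):
    k,A,o=C; q=(np.atleast_2d(P)-o)@A@k.T; return q[:,:2]/q[:,2:]
def rect(C,mask,z,near=None):  # biggest blob -> (centre, sizes, angle of long side deg) on plane z
    mask=cv2.morphologyEx(mask.astype(np.uint8),cv2.MORPH_OPEN,np.ones((3,3)))
    cs,_=cv2.findContours(mask,cv2.RETR_EXTERNAL,cv2.CHAIN_APPROX_NONE)
    out=[]
    for c in sorted(cs,key=cv2.contourArea,reverse=True)[:4]:
        if cv2.contourArea(c)<300: continue
        w=ray(C,c[:,0]+0.0,z)
        (cx,cy),s,_=m=cv2.minAreaRect((w*1000).astype(np.float32)); b=cv2.boxPoints(m)
        e=max((b[1]-b[0],b[2]-b[1]),key=np.linalg.norm)
        out.append((c[:,0].mean(0).round(),np.round([cx,cy],1),np.round(sorted(s),1),round(np.degrees(np.arctan2(e[1],e[0]))%180,2)))
    return out
E
python3 - <<'E'
from h import *
im=cv2.cvtColor(cv2.imread("pics/top0.png"),cv2.COLOR_BGR2HSV).astype(int); C=cam("top"); print(C[2])
H,S,V=im[:,:,0],im[:,:,1],im[:,:,2]
for nm,m,z in(("plate",(S<40)&(V>195),.012),("green",(H>50)&(H<90)&(S>100),.010)):
    for o in rect(C,m,z): print(nm,*o)
E
```

```text
[0.2875755  0.03823793 1.30414964]
plate [308. 262.] [513.3  74.7] [107.3 328. ] 81.89
plate [300. 235.] [539.5  88.2] [ 62.4 294.1] 81.36
green [478. 358.] [ 280.1 -321.5] [115.1 156.2] 91.71
green [471. 270.] [ 471.7 -309.4] [ 87.6 115.4] 0.83
```

```bash
cat >> h.py <<'E'
O=np.array([.507,.030]); PSI=-8.1
def J(x,y,z):  # jig -> world (m)
    a=np.radians(PSI); return [O[0]+np.cos(a)*x-np.sin(a)*y, O[1]+np.sin(a)*x+np.cos(a)*y, z]
def inJ(p):
    a=np.radians(PSI); d=np.atleast_2d(p)[:,:2]-O; return d@np.array([[np.cos(a),-np.sin(a)],[np.sin(a),np.cos(a)]])
YAW=PSI+90
DN=lambda yaw=None:[180,0,YAW if yaw is None else yaw]
E
python3 - <<'E'
from h import *
for yaw in (YAW,YAW-180):
    for p in (J(0,.09,.25),J(0,.109,.1),J(0,-.0135,.055),[.4717,-.3094,.045]): 
        q=r.inverse_kinematics(p,DN(yaw)); print(yaw,None if q is None else np.round(q,1))
r.reach(J(0,.09,.25),DN()); C=cam("wrist"); im=r.grab_frame("wrist"); np.save("w0.npy",im); np.save("w0c.npy",np.array(C,dtype=object),allow_pickle=True)
print(r.current_clock(),r.current_ee_pos(),r.current_tcp_rot(),r.current_q())
cv2.imwrite("pics/w0.png",im[:,:,::-1])
E
```

```text
81.9 [-20.2  32.5   3.7 106.1  -3.   41.5 -22.9]
81.9 [-19.8  46.5   0.2 111.4  -0.4  22.  -27.4]
81.9 [ -6.7  50.2  -0.7 118.    2.6  11.8 -17.8]
81.9 [ 33.2  53.   -8.  107.7  18.5  20.5   3. ]
-98.1 [  9.1  38.2 -45.4 104.6  34.   51.8 119.8]
-98.1 [  1.6  50.7 -36.7 110.3  50.7  36.7 103.9]
-98.1 [ 12.1  53.3 -32.2 117.   62.4  28.8 104.2]
-98.1 [ 49.8  57.7 -37.6 106.8  58.4  37.3 147.1]Traceback (most recent call last):
  File "<stdin>", line 5, in <module>
ValueError: could not broadcast input array from shape (3,3) into shape (3,)
```

Run:
```python
from h import *
import pickle
C=cam("wrist"); im=r.grab_frame("wrist"); np.save("w0.npy",im); pickle.dump(C,open("w0c.pkl","wb"))
print(r.current_clock(),r.current_ee_pos(),r.current_tcp_rot())
cv2.imwrite("pics/w0.png",im[:,:,::-1])
hs=cv2.cvtColor(im,cv2.COLOR_RGB2HSV).astype(int)
for o in rect(C,(hs[:,:,1]<45)&(hs[:,:,2]>190),.012): print(*o)
for n,p in dict(tab=J(0,.109,.106),pivot=J(0,.165,.082),sleevefront=J(0,0,.07),housing=J(0,.03,.075),manif=J(0,-.084,.079),c1=J(-.055,-.12,.012),c2=J(.055,-.12,.012),c3=J(.055,.21,.012),c4=J(-.055,.21,.012)).items(): print(n,proj(C,p).round())
```

```text
2.0333 [0.51952967 0.12067019 0.24993845] [-1.79989195e+02 -4.45773905e-02  8.20542846e+01]
[287. 202.] [488.4  80.8] [ 54.1 331.9] 81.63
[357. 218.] [545.5  70. ] [ 47.  325.4] 81.71
[319. 403.] [ 488.2 -109.9] [49.1 49.5] 172.09
[319. 420.] [ 485.6 -129.6] [31.7 32.3] 82.09
tab [[318. 207.]]
pivot [[318. 121.]]
sleevefront [[318. 321.]]
housing [[318. 291.]]
manif [[318. 407.]]
c1 [[268. 390.]]
c2 [[368. 391.]]
c3 [[385.  62.]]
c4 [[253.  61.]]
```

View pics/w0.png

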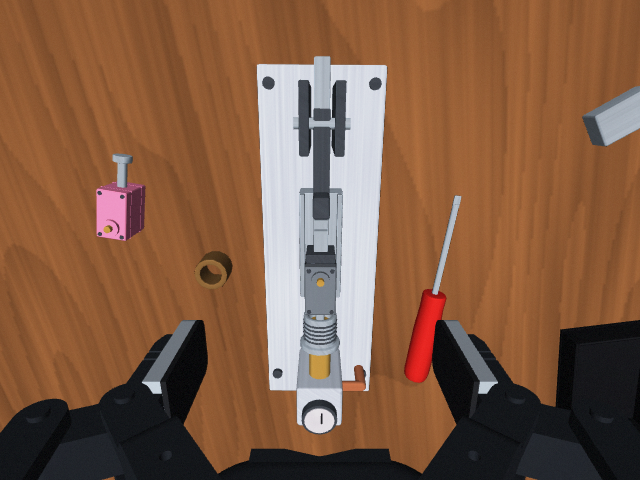

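The wrist view shows the plate corners at (257,65), (387,66), (271,391) and about (370,391). The pawl tab is at (320,205), the pivot pin at (321,123), the housing spline at (320,283), the sleeve near (320,330) and the manifold gauge at (319,418). All lie within 3 px of my prediction, so I'll refine the jig frame with these points.

Run:
```python
from h import *
import pickle
C=pickle.load(open("w0c.pkl","rb")); im=np.load("w0.npy")
hs=cv2.cvtColor(im,cv2.COLOR_RGB2HSV).astype(int); m=((hs[:,:,1]<45)&(hs[:,:,2]>190)).astype(np.uint8)
m=cv2.morphologyEx(m,cv2.MORPH_OPEN,np.ones((3,3)))
_,lab,st,_=cv2.connectedComponentsWithStats(m); big=np.argsort(-st[1:,4])[:2]+1
mm=np.isin(lab,big)
# side edges per row, end edges per column
L=[];Rr=[]
for v in range(80,380):
    c=np.where(mm[v])[0]; L.append((c[0]-.5,v)); Rr.append((c[-1]+.5,v))
T=[(u,np.where(mm[:,u])[0][0]-.5) for u in list(range(265,310))+list(range(335,380))]
B=[(u,np.where(mm[:,u])[0][-1]+.5) for u in range(276,293)]
def line(P):
    w=ray(C,P,.012); vx,vy,x,y=cv2.fitLine(w.astype(np.float32),cv2.DIST_HUBER,0,.0005,.0001).ravel(); return np.array([x,y]),np.array([vx,vy])
res={k:line(np.array(P)) for k,P in dict(L=L,R=Rr,T=T,B=B).items()}
for k,(p,d) in res.items(): print(k,p,np.degrees(np.arctan2(d[1],d[0]))%180)
X=lambda a,b:a[0]+np.linalg.solve(np.c_[a[1],-b[1]],b[0]-a[0])[0]*a[1]
tl,tr,bl,br=[X(res[a],res[b]) for a,b in("LT","RT","LB","RB")]
print("w",np.linalg.norm(tl-tr),np.linalg.norm(bl-br),"len",np.linalg.norm(tl-bl),np.linalg.norm(tr-br))
d=(tl+tr-bl-br)/2; c=(tl+tr+bl+br)/4; u=d/np.linalg.norm(d)
print("psi",np.degrees(np.arctan2(u[1],u[0]))-90,"origin",c-.045*u)
import h
h.O=c-.045*u; h.PSI=np.degrees(np.arctan2(u[1],u[0]))-90
for n,px,z in(("tab",(320.5,205),.106),("pivot",(321.5,123.5),.085),("gauge",(319,418),.089),("spline",(320,283),.078)): print(n,inJ(ray(C,px,z))*1000)
for n,P in dict(tab=J(0,.109,.106),sleevefront=J(0,0,.07),hous=J(0,.0305,.075)).items(): print(n,proj(C,P).round())
cv2.imwrite("pics/w0c.png",cv2.resize(im[180:450,240:400,::-1],None,fx=3,fy=3,interpolation=cv2.INTER_CUBIC)[:600])
```

```text
L [0.46315953 0.09473151] 81.653275
R [0.5705842 0.0797983] 81.64569
T [0.52999556 0.23662062] 172.08301
B [ 0.45421794 -0.08241072] 172.08922
w 0.10847741 0.10843426 len 0.32643902 0.32642767
psi -8.350517 origin [0.50837994 0.02941223]
tab [[ -0.27930598 110.72329414]]
pivot [[1.90672725e-02 1.63679244e+02]]
gauge [[  0.08989531 -86.42378197]]
spline [[-1.88691036e-02  3.93773150e+01]]
tab [[321. 207.]]
sleevefront [[320. 321.]]
hous [[320. 291.]]
```

View pics/w0c.png

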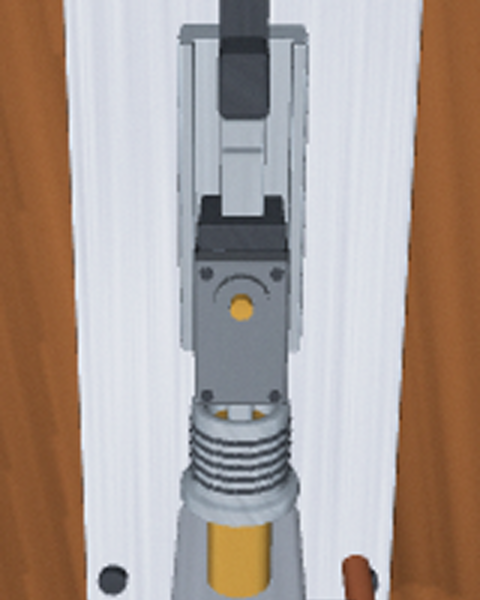

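The zoomed view confirms the layout. The tab is above (245,85), the bar face is on the housing at about (240,225), and the sleeve's front is at about (240,410) with its flange at (240,500). The jig frame agrees with the listed sizes to about 1 mm, so I'll lift the pawl.

```bash
sed -i 's/^O=.*/O=np.array([.5083,.0294]); PSI=-8.3/' h.py
python3 - <<'E'
from h import *
r.reach(J(0,.109,.14),DN())
print("hit",r.move_l(J(0,.109,.097),speed=.1,until_force=8), r.current_ee_pos())
r.close_gripper(f_grip=40); print("gap",r.current_finger_gap(),r.current_grasp_force(),r.current_contact_force())
r.move_l(J(0,.1155,.113),speed=.05); print("up F",r.current_contact_force(),r.current_ee_pos(),r.current_finger_gap())
r.pause(1.2); im=r.grab_frame("wrist"); cv2.imwrite("pics/w1.png",im[:,:,::-1]); s=r.grab_frame("side")
print(r.current_contact_force(),r.current_clock())
E
```

```text
hit False [0.52465214 0.1372486  0.09776645]
gap 0.010985967945136395 41.525985673069954 [-3.09094567  0.09645607  3.22980532]
up F [-3.79276542 -0.35792885 -4.82720825] [0.52394541 0.14374948 0.11310345] 0.011200311089365653
[-5.30410959  0.5563079  -3.56146437] 5.5917
```

View pics/w1.png

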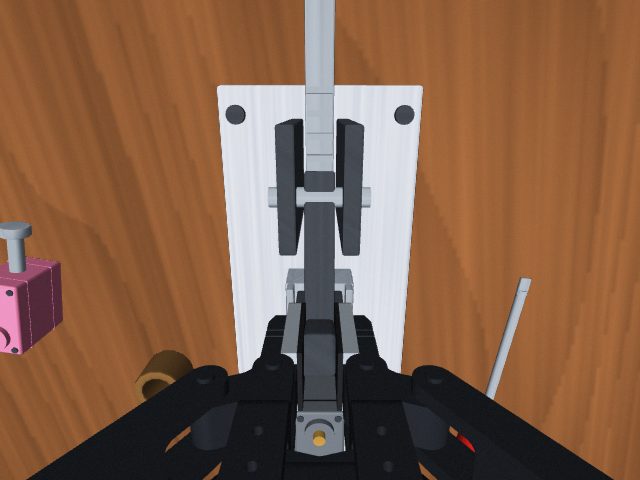

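The bar now runs far back past the plate's end at (320,20), and the pawl is held up by its tab. Next I'll let the pawl down, correct the axis by 1 mm from the side force, and check the sleeve's edges in the first wrist picture.

```bash
sed -i 's/^O=.*/O=np.array([.5073,.0295]); PSI=-8.3/' h.py
python3 - <<'E'
from h import *
import pickle
C=pickle.load(open("w0c.pkl","rb")); g=cv2.cvtColor(np.load("w0.npy"),cv2.COLOR_RGB2GRAY)
print("flange front/rear, front rim:",proj(C,[J(0,-.027,.0735),J(0,-.032,.0735),J(0,0,.070)]).round(1).tolist()); print(g[312:358,320].tolist())
r.move_l(J(0,.109,.097),speed=.08); print(r.current_contact_force())
r.open_gripper(); r.move_l(J(0,.109,.14),speed=.2)
r.reach(J(0,-.0135,.125),DN()); print(r.current_ee_pos(),J(0,-.0135,.125))
C=cam("wrist"); pickle.dump(C,open("w2c.pkl","wb")); im=r.grab_frame("wrist"); cv2.imwrite("pics/w2.png",im[:,:,::-1]); print(r.current_clock(),r.current_contact_force())
print("rim, fl front:",proj(C,[J(0,0,.070),J(0,-.027,.0735),J(0,.0085,.075),J(0,.0525,.075),J(0,.097,.065)]).round(1).tolist())
E
```

```text
flange front/rear, front rim: [[318.2, 350.3], [318.2, 355.2], [318.4, 321.0]]
[128, 128, 105, 182, 180, 180, 181, 180, 131, 151, 185, 186, 188, 188, 182, 74, 77, 180, 183, 76, 76, 161, 186, 78, 80, 178, 183, 75, 78, 179, 182, 74, 77, 184, 177, 173, 166, 152, 163, 180, 183, 185, 185, 172, 156, 154]
[-5.786863   -0.16193466  4.0717318 ]
[0.50466313 0.01536753 0.12412548] [np.float64(0.5053511912864869), np.float64(0.01614140184756891), 0.125]
7.6417 [-1.45530579  0.52968691  0.25770419]
rim, fl front: [[317.8, 257.1], [317.9, 311.2], [317.7, 243.6], [317.4, 145.0], [317.2, 31.5]]
```

View pics/w2.png

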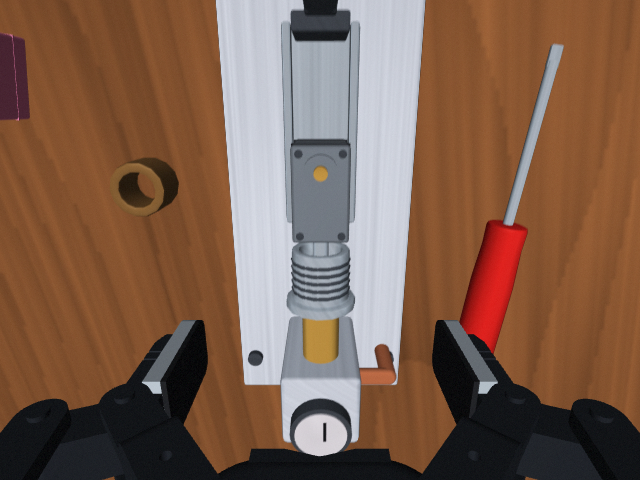

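The bar face is back near (320,30), the housing spline is at (320,174), the sleeve rim is at about (320,258) and the flange at about (320,300). Everything is within 3 px (about 1 mm) of prediction. I'll take half of the x correction, then grip and pull the sleeve.

```bash
sed -i 's/^O=.*/O=np.array([.5078,.0296]); PSI=-8.3/' h.py
python3 - <<'E'
from h import *
a=np.radians(PSI); U=np.array([-np.sin(a),np.cos(a),0])
print("hit",r.move_l(J(0,-.0135,.055),speed=.1,until_force=10))
f0=np.array(r.current_contact_force()); r.close_gripper(f_grip=60); r.pause(.1)
f=np.array(r.current_contact_force()); print("gap",r.current_finger_gap(),f0.round(1),f.round(1),r.current_ee_pos(),J(0,-.0135,.055))
y=-.0135; log=[]; done=False
while y>-.0135-.0245:
    y-=.0007; r.move_l(J(0,y,.055),speed=.02)
    p=inJ(r.current_ee_pos())[0,1]; F=float((np.array(r.current_contact_force())-f0)@U); log.append((round((y+.0135)*1e3,1),round((p+.0135)*1e3,1),round(F,1)))
    if F>15: break
print(log); print(r.current_clock(),r.current_contact_force(),r.current_finger_gap())
im=r.grab_frame("wrist"); cv2.imwrite("pics/w3.png",im[:,:,::-1])
E
```

```text
hit False
gap 0.03178603218539543 [0.1 0.3 1.2] [-1.7 -1.   7.6] [0.50513014 0.01625893 0.05566594] [np.float64(0.5058511912864869), np.float64(0.016241401847568913), 0.055]
[(-0.7, np.float64(-0.1), 1.2), (-1.4, np.float64(-0.2), 2.8), (-2.1, np.float64(-0.3), 3.4), (-2.8, np.float64(-0.9), 4.1), (-3.5, np.float64(-1.5), 3.4), (-4.2, np.float64(-2.2), 3.8), (-4.9, np.float64(-2.9), 4.7), (-5.6, np.float64(-3.5), 4.4), (-6.3, np.float64(-4.2), 4.5), (-7.0, np.float64(-4.8), 3.8), (-7.7, np.float64(-5.5), 4.8), (-8.4, np.float64(-6.1), 4.4), (-9.1, np.float64(-6.3), 5.8), (-9.8, np.float64(-6.4), 6.6), (-10.5, np.float64(-6.4), 8.2), (-11.2, np.float64(-6.5), 8.4), (-11.9, np.float64(-6.8), 10.2), (-12.6, np.float64(-7.3), 10.0), (-13.3, np.float64(-8.5), 8.8), (-14.0, np.float64(-9.1), 10.3), (-14.7, np.float64(-9.5), 10.4), (-15.4, np.float64(-9.5), 11.5), (-16.1, np.float64(-9.6), 13.3), (-16.8, np.float64(-9.7), 14.2), (-17.5, np.float64(-9.7), 15.3)]
15.3917 [-1.01669368 16.01587736  7.66396483] 0.03140140066709369
```

View pics/w3.png

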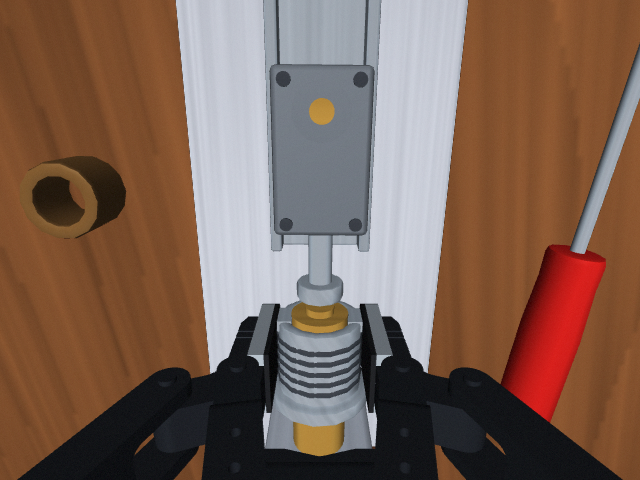

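The housing has jumped out: the nipple head is visible at (320,288), the spline at (322,111), and the housing top spans v 66–235. The sleeve is held back at the stop with about 15 N of pull. Now I'll let it snap forward and go over to the housing.

Run:
```python
from h import *
C=cam("wrist"); e=inJ(ray(C,[(321,235),(321,66)],.075)); print("housing y ends",e*1000)
r.open_gripper(); r.pause(.25); print(r.current_contact_force(),r.current_finger_gap())
r.move_l(J(0,-.023,.115),speed=.2); yh=float(e[:,1].mean()); np.save("yh.npy",yh)
r.move_l(J(0,yh,.115),speed=.2)
C=cam("wrist"); im=r.grab_frame("wrist"); cv2.imwrite("pics/w4.png",im[:,:,::-1]); print(r.current_clock(),yh)
print("pred sleeve rim/flange front/housing ends",proj(C,[J(0,0,.070),J(0,-.027,.0735),J(0,yh-.022,.075),J(0,yh+.022,.075)]).round(1).tolist())
```

```text
housing y ends [[ 0.80588603 25.26507639]
 [ 0.46801166 67.9747612 ]]
[ 0.78793158 -0.40244274  0.12178558] 0.0854422042947204
17.2667 0.04661991879742915
pred sleeve rim/flange front/housing ends [[318.4, 377.7], [318.3, 425.9], [318.4, 340.6], [318.4, 252.8]]
```

View pics/w4.png

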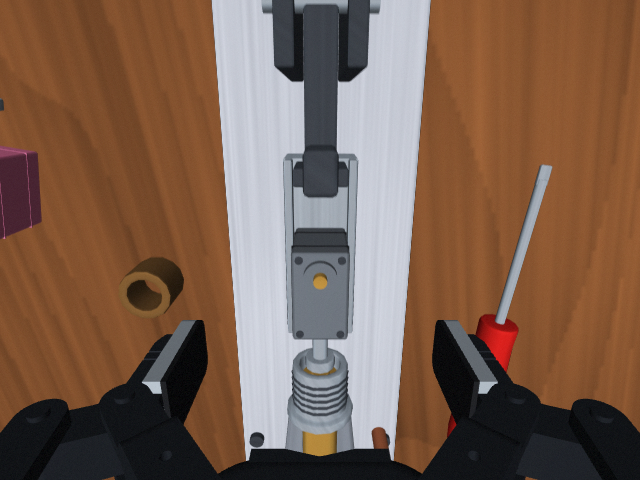

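The sleeve is forward again (rim at about (320,375), flange at about (320,415), as predicted). The housing spans v 250–340 with the nipple head at the sleeve mouth (320,362). Next I'll grip it, draw it out, lift, and carry it to the lid.

Run:
```python
from h import *
yh=float(np.load("yh.npy")); z=.068
print("hit",r.move_l(J(0.0004,yh,z),speed=.1,until_force=10)); 
r.close_gripper(f_grip=40); zg=r.current_ee_pos()[2]; print("gap",r.current_finger_gap(),"zg",zg,r.current_contact_force())
print("draw",r.move_l(J(0.0004,yh+.018,z+.0005),speed=.06,until_force=15),inJ(r.current_ee_pos())*1000,r.current_contact_force())
np.save("zg.npy",zg)
r.move_l(J(0,yh+.018,.19),speed=.15); print("F",r.current_contact_force(),"gap",r.current_finger_gap())
lid=np.array([.4717,-.3094])
r.reach([lid[0],lid[1]+.05,.19],DN()); C=cam("wrist"); im=r.grab_frame("wrist"); cv2.imwrite("pics/w5.png",im[:,:,::-1])
hs=cv2.cvtColor(im,cv2.COLOR_RGB2HSV).astype(int)
for o in rect(C,(hs[:,:,0]>50)&(hs[:,:,0]<90)&(hs[:,:,1]>100),.010): print(*o)
print(r.current_clock(),r.current_ee_pos(),r.current_tcp_rot())
```

```text
hit False
gap 0.02532225940553081 zg 0.0683892157875873 [-0.89372168  0.47916056  5.4997594 ]
draw False [[ 0.30003469 66.61538914]] [-0.69838403  1.08228437  1.34950489]
F [ 0.33039756 -1.03740257 -1.74454233] gap 0.0253001359661993
[104. 308.] [ 282.3 -323.4] [122.5 159.6] 91.8
[328. 265.] [ 472.4 -310.5] [ 90.4 118.3] 0.97
21.25 [ 0.47273782 -0.25733097  0.18984352] [ 1.79985743e+02 -8.13565680e-02  8.18869136e+01]
```

View pics/w5.png

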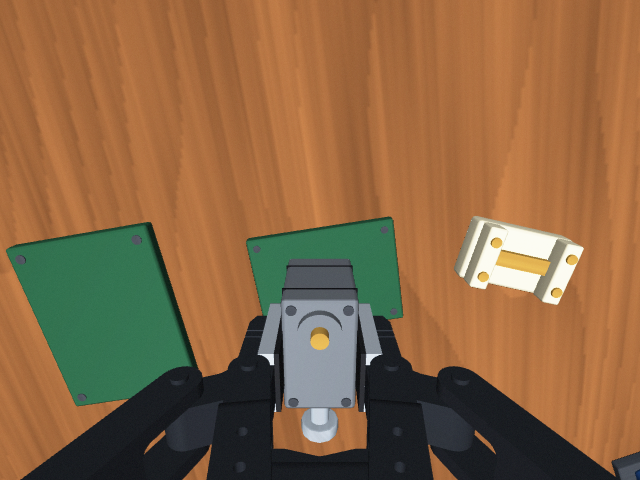

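The housing is held squarely (spline at (320,338)) and the lid is at (325,268), measuring 90 x 118 mm, which agrees with the top view. The fuse block at (520,258) is clear. I'll place it now.

Run:
```python
from h import *
zg=float(np.load("zg.npy")); zt=.010+zg-.035; x,y=.4722,-.310
r.reach([x,y,.12],DN()); r.move_l([x,y,zt+.012],DN(),speed=.1); r.pause(.1)
print("touch",r.move_l([x,y,zt-.002],speed=.02,until_force=4),r.current_ee_pos(),zt,r.current_contact_force())
r.open_gripper(); r.pause(.1); r.move_l([x,y,.16],speed=.15); r.move_l([x,y+.02,.22],speed=.2)
C=cam("wrist"); im=r.grab_frame("wrist"); cv2.imwrite("pics/w6.png",im[:,:,::-1])
print(r.current_clock(),proj(C,[[x,y,.05],[x,y,.01]]))
hs=cv2.cvtColor(im,cv2.COLOR_RGB2HSV).astype(int)
for o in rect(C,(hs[:,:,0]>50)&(hs[:,:,0]<90)&(hs[:,:,1]>100),.010): print(*o)
```

```text
touch True [ 0.47209308 -0.3099128   0.04341654] 0.043389215787587296 [0.22486746 0.04074772 5.29418863]
25.35 [[322.05587854 245.6761261 ]
 [321.87019944 230.67885133]]
[112. 262.] [ 282.  -323.7] [121.7 158.3] 91.81
[323. 232.] [ 472.1 -311.1] [ 89.5 118.1] 0.97
```

View pics/w6.png

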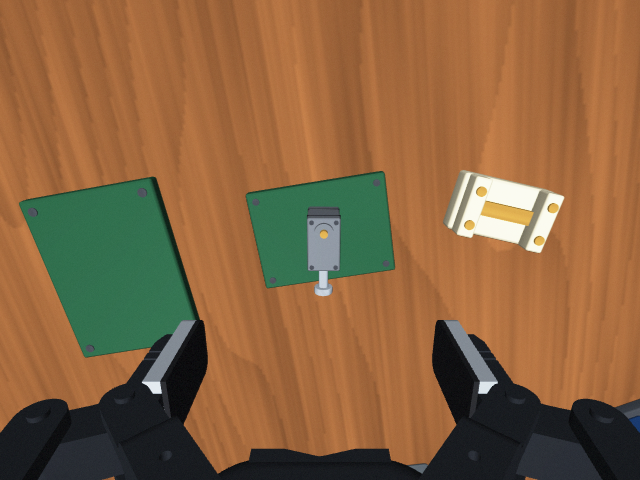

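The housing stands upright in the middle of the lid (top centred at (323,244), against a predicted (322,246)). The gripper is clear and the lid has not moved.

```bash
python3 -c "
from bench import r
print(r.close_job(), r.current_clock())"
```

```text
the job is handed in; nothing more can be done
the job is handed in; nothing more can be done
```

The job is handed in at about 25 s of the 45 s; no verdict came back. The clamp bar ran back, the sleeve was pulled only until the pull passed 15 N and then sprang forward, and the housing stands upright on the middle of the smaller lid. I did not recheck the pawl, bar and sleeve after lifting the housing out.

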